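# Carry a tall oil can on a free-running caddy shelf to the oil tap

## Robot

A 7-joint arm with a two-finger parallel gripper is mounted at the origin on the work surface. World frame = base frame: x ahead of the robot, y to its left, z up, the work surface at z = 0. Lengths are in mm, angles in rad, forces in N, time in s.
With the tool pointing down it reaches from about 425 to 950 mm from the base axis. Payload 4.7 kg.
Tool frame: the origin (TCP) lies on the centre line of the jaws, within the pads' length; the fingertips stand 25 mm ahead of it and the grasp point (between the pads) lies 6 mm ahead of it; z points along the fingers, y is the line along which they close (so a half turn about z gives the same grasp; the last joint's range is limited). The gripper opens to 85 mm and grips with 20 to 120 N. Pads are 22 mm wide; open, the fingers measure 114 mm over their backs; the gripper's body (76 mm by 85 mm) begins 54 mm behind the grasp point. The pads swing forward as they close: fully open they stand 13 mm farther back than shut.
Start: joints at [1.136, 0.469, -0.049, 1.532, 0.024, 1.141, -0.082], TCP at [266.504, -620.179, 256.335] pointing down, gripper open.
Joint ranges: [-2.59, 2.59], [-0.33, 1.99], [-1.39, 1.29], [0.1, 2.45], [-1.04, 4.18], [0.21, 1.99], [-2.66, 2.66]. Speed limits (rad/s): [2.57, 2.57, 3.14, 3.14, 3.14, 3.14, 3.14].

## Interface

Orientations are given as a unit quaternion [w, x, y, z].
In Python, from bench import ctrl gives the robot as it stands.
- The arm moves only by the tool drive_tool, never from a script. Its argument "plan" is one flat list of numbers, 7 for each row, row after row: the opening, from 0 (shut) to 1 (fully open), then the shift along the tool's x, y, z in m, then the turn, a rotation vector about the tool's x, y, z in degrees. A call has 1 to 20 rows; each row shifts and turns the commanded pose from where the row before left it, along the tool's axes as they then stand; what a row does not reach is not made up. A row lasts 1/12 s, in which the tool goes at most 41.7 mm and 7.16 degrees, less where a joint would pass 70% of its speed; a pose out of reach is approached as far as the arm can. A call with a gripper value outside its range is refused whole. The fingers move at their own pace and stop on an object; the grip force is fixed at half the most. Time passes only in rows, so rows that do not move let the fingers close. It gives the time, the measured TCP pose, the force, the opening and the grip force at its end, in the units of the state.
- ctrl.observe(): the state, without advancing time (a new reading comes with each control period).
- ctrl.snapshot(name): name is "side" or "top" or "wrist"; returns a dict with "frame" (400x640x3 uint8, blue, green, red), "K" (3x3 intrinsics, pixels), "rvec" (rotation vector, rad) and "tvec" (3), from world to camera coordinates, as OpenCV has them. Camera axes: x right, y down, z forward; pixel columns grow to the right and rows downward; lengths in mm; the calibration is good to about 2 mm. A picture is of the moment at which its call begins. There is no depth.
- ctrl.finish_job(): hands the job in; it is judged then, once.
The state is a dict: "time": time; "qpos": joint angles; "qd": joint speeds; "joint_torque": joint torques, N m; "tcp_pos": TCP position; "ee_rot": TCP orientation; "force": force on the tool from outside, world axes, zero at the start; "ft_torque": the same for the moment, N m; "width": opening from 0.0 (shut) to 1.0 (fully open); "finger_force": force on a finger pad.
Only numpy, scipy, OpenCV 4.12 (cv2) and the standard library are available. Lean on these libraries where they do the work, as an engineer would, in place of code of your own. Each camera call takes 0.05 s, during which the arm holds its last target. There are 200 camera calls.

## Task

Pick up the caddy by its wooden handle and, by tilting and moving it, bring its free-running shelf with the tall oil can to the middle of the runners and keep it there for at least 5 seconds while the caddy is held clear of the bench. Then carry it to the drip plate, set it down square on the plate with the can under the tap nozzle and the shelf still in the middle of its runners, and let go. Do not touch, knock or tip the can, do not let the shelf run hard into its end stops, and leave the jar, tape and small closed tin alone.

Things in the scene. Friction and masses are not known exactly. Their poses are not given: they have to be found in the camera images.
- caddy: Loose caddy: dark steel plate 310 (x -150 to +160) by 210 (y) by 8 mm; origin under the plate at the foot of the handle, z up. At x -115 a fixed grey box (70 by 170, top 48 mm high) as counterweight; at x 0 the handle; at x +120 the runners along y with the shelf. 0.46 kg, with shelf and can 0.78 kg, then balanced about the handle when the shelf is at the middle.
- handle (a point): Centre of the caddy's wooden grip, 85 mm above the underside of the base plate. The grip is 34 mm (x) by 22 mm (y), 60 to 110 mm high; pinch it from above with the fingers closing along the caddy's y. It stands on a thinner 16 mm steel post.
- shelf (a joint): Shelf position, m along the caddy's +y; 0 = middle of the runners, stops at +-0.060; starts near -0.05. Plate 85 (x) by 70 by 10 mm, 0.10 kg, top 37 mm above the caddy's underside. Friction 0.012 N, damping 0.06 N s/m: with the can it rolls downhill at 9.8 m/s2 x tilt in rad and lags behind when the caddy is accelerated along y. At rest on something level it stays put.
- can: Tall steel oil can standing loose on the middle of the shelf (within 8 mm): 54 mm diameter, 150 mm high with a narrower neck, 0.22 kg nominal (a quarter more or less). Origin at the centre of its underside, z up. It falls over if tilted by about 0.35 rad or jolted.
- dock: Fixed bare aluminium drip plate on the bench, 320 (x -150 to +170) by 260 (y) by 6 mm. Origin at bench level, under the point where the caddy's origin belongs; the caddy's axes belong parallel to its axes. At x +235 mm stands a post 336 mm high with the tap.
- nozzle (a point): Mouth of the brass tap nozzle (18 mm diameter, pointing down), 302 mm above the bench, above x +120, y 0 of the drip plate; the tap tube runs from there to the post. The can's top passes under it if the caddy's underside is less than 100 mm above the bench.
- jar: Bystander: clear jar with yellow label and white lid, 60 mm diameter, 75 mm high. Origin under its centre.
- tape: Bystander: roll of grey tape, 100 mm diameter, 45 mm high. Origin under its centre.
- tin: Bystander: closed steel tin, 60 mm diameter, 90 mm high. Origin under its centre.
Things that resemble listed ones, but are neither listed nor needed, are in the scene too. Leave any orange look-alike of the can alone.

How it is judged:
By the outcome, as a careful person would: the job done as asked, in the order asked, and still so for the second after the job is handed in, with the robot touching nothing.
It also fails if it takes over 72 s, if anything falls off the work surface, if the arm or the gripper's body presses on something with over 40 N, if the wrist force passes 120 N, or if a joint passes its speed limit or range.

## Working session

There is one attempt and no reset: what is moved stays moved. The work goes in short steps, Python scripts to look and compute and a tool call to move; the robot and the scene stay as the last step left them, time stands still between calls to the robot, and variables do not carry over. Pictures are saved under pics/ and viewed, at most 10 in all, crops included, and the job is handed in when it is done.

Besides the shell and the picture viewer there is one more tool, called after "Call:" as a command line: name --argument value ..., lists and objects as JSON in quotes. drive_tool: Moves the arm, as the interface text tells. Its arguments: {"type":"object","properties":{"plan":{"type":"array","items":{"type":"number"}}},"required":["plan"]}

```bash
mkdir -p pics; python3 - <<'E'
from bench import ctrl
import cv2, pickle, numpy as np
d={n:ctrl.snapshot(n) for n in("side","top")}
pickle.dump(d,open("s0.pkl","wb"))
for n in d:
    cv2.imwrite(f"pics/{n}0.png",cv2.resize(d[n]["frame"],(800,500)))
    R=cv2.Rodrigues(np.array(d[n]["rvec"],float))[0]; print(n,np.round(-R.T@np.ravel(d[n]["tvec"])),np.round(R,2).tolist(),np.round(d[n]["K"]).tolist())
print(ctrl.observe())
E
```

```text
side [ 281.  586. 1059.] [[-0.9, -0.43, 0.0], [-0.32, 0.67, -0.67], [0.29, -0.61, -0.74]] [[519.0, 0.0, 327.0], [0.0, 519.0, 202.0], [0.0, 0.0, 1.0]]
top [ 563. -121. 1181.] [[-0.03, -1.0, 0.02], [-1.0, 0.03, -0.07], [0.07, -0.02, -1.0]] [[433.0, 0.0, 322.0], [0.0, 433.0, 199.0], [0.0, 0.0, 1.0]]
{'time': 0.1, 'qpos': array([ 1.13610125,  0.46934406, -0.0485848 ,  1.53358139,  0.02414453,
        1.14100628, -0.08232997]), 'qd': array([ 0.00075819, -0.00201519,  0.00034754, -0.00221213, -0.00100654,
        0.0005662 ,  0.00124685]), 'joint_torque': array([ 5.32247304e-04, -5.11517036e+01, -4.78185096e-02, -2.38391304e+01,
        1.06695769e-02,  4.39718002e-03,  2.35993224e-05]), 'tcp_pos': array([ 266.26203891, -619.737354  ,  255.37465429]), 'ee_rot': array([-8.45787649e-04,  9.79485558e-01,  2.01512468e-01, -2.28488144e-04]), 'force': array([-0.11378385,  0.7880931 ,  0.89437264]), 'ft_torque': array([-0.01214713,  0.03314959, -0.0096068 ]), 'finger_force': 0.0, 'width': 1.0020586465739905}
```

View pics/top0.png

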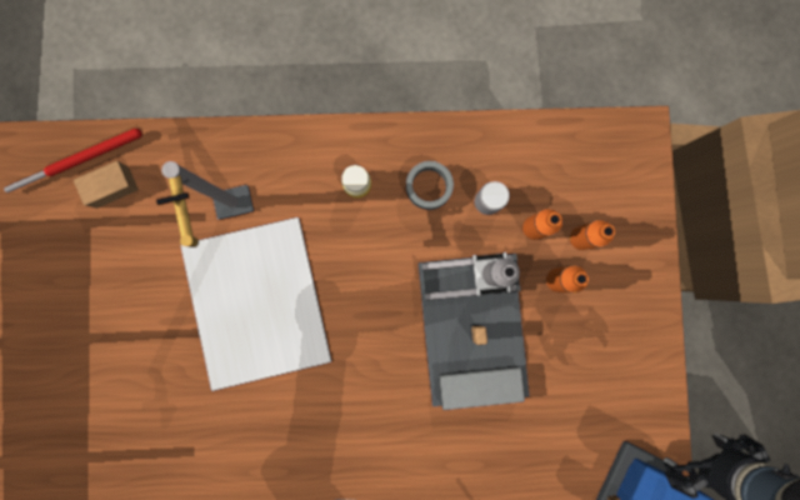

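View pics/side0.png

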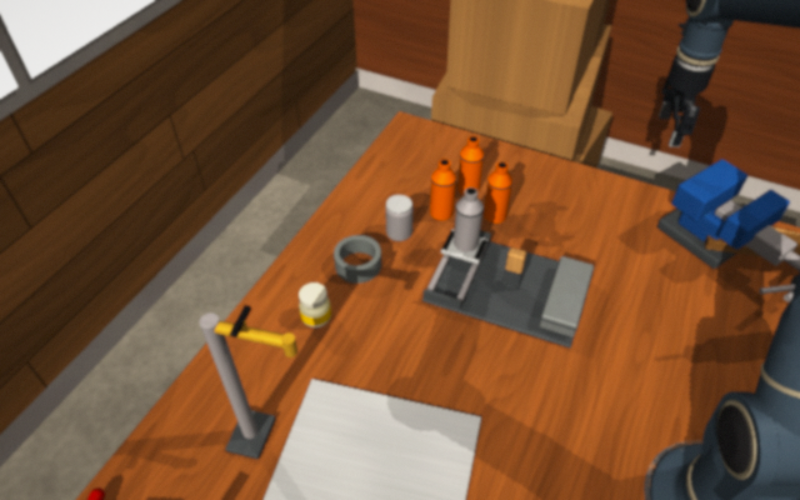

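The top view shows the caddy at about (475,330) with the grip at (479,335). The grey can is on the shelf at (500,272), the drip plate is around (255,303), and the nozzle tip is at (190,240). There are three orange look-alikes at (545,223), (595,235) and (570,278). The can I want is the grey steel one on the runners, since it is the only one standing on the caddy. I'll enlarge that area to confirm and to get corner pixels.

```bash
python3 - <<'E'
import cv2,pickle,numpy as np
d=pickle.load(open("s0.pkl","rb"))
f=d["top"]["frame"]
a=cv2.resize(f[195:335,325:435],None,fx=4,fy=4,interpolation=cv2.INTER_CUBIC)  #110x140 
b=cv2.resize(f[165:320,135:270],None,fx=2.6,fy=2.6,interpolation=cv2.INTER_CUBIC)
h=max(a.shape[0],b.shape[0]);o=np.zeros((h,a.shape[1]+b.shape[1],3),np.uint8)
o[:a.shape[0],:a.shape[1]]=a;o[:b.shape[0],a.shape[1]:]=b
print(o.shape);cv2.imwrite("pics/crop.png",o)
E
```

```text
(560, 791, 3)
```

View pics/crop.png

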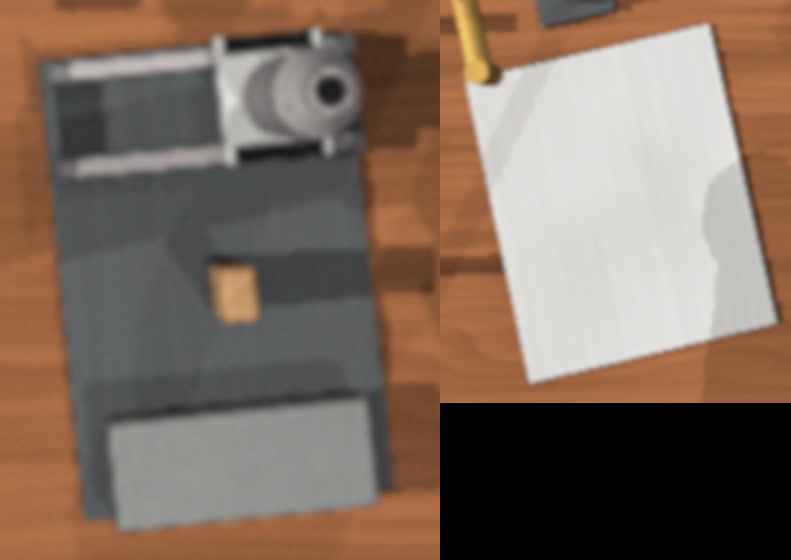

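The crop confirms it: the grey can stands on the shelf at the caddy's −y end. The caddy corners are at about (42,62), (355,33), (393,490) and (84,520). The plate corners are at (467,80), (711,24), (778,322) and (530,383).

```bash
cat > h.py <<'E'
import cv2,numpy as np
from scipy.optimize import least_squares
from scipy.spatial.transform import Rotation as Rn
def proj(s,P): return cv2.projectPoints(np.array(P,float).reshape(-1,1,3),np.array(s["rvec"],float),np.array(s["tvec"],float),np.array(s["K"],float),None)[0][:,0]
def place(p,L):
    L=np.array(L,float);c,s=np.cos(p[2]),np.sin(p[2])
    return np.c_[p[0]+c*L[:,0]-s*L[:,1],p[1]+s*L[:,0]+c*L[:,1],L[:,2]]
def fit(obs,p0):  # obs: list of (snap, local pts, pixels)
    r=lambda p:np.concatenate([(proj(s,place(p,L))-px).ravel() for s,L,px in obs])
    o=least_squares(r,p0,x_scale=[10,10,.1],loss="soft_l1");return o.x,r(o.x).reshape(-1,2)
E
python3 - <<'E'
import pickle;from h import *
d=pickle.load(open("s0.pkl","rb"));T,S=d["top"],d["side"]
c=lambda p,k,o:(np.array(p,float)+.5)/k-.5+o
sd=lambda p:c(p,1.25,[0,0])
cp=[(160,105,8),(160,-105,8),(-150,-105,8),(-150,105,8)]
cx=c([(42,62),(355,33),(393,490),(84,520)],4,[325,195])
dp=[(170,130,6),(170,-130,6),(-150,-130,6),(-150,130,6)]
dx=c(np.array([(467,80),(711,24),(778,322),(530,383)])-[440,0],2.6,[135,165])
np.set_printoptions(precision=2,suppress=True)
for nm,o1,o2,p0 in(("caddy",(T,cp,cx),(S,[cp[0],cp[3],cp[2]],sd([(425,297),(571,341),(594,262)])),[600,-300,0]),
 ("dock",(T,dp,dx),(S,dp[1:3],sd([(312,380),(481,412)])),[600,100,0])):
  for o in([o1],[o2],[o1,o2]):
    p,r=fit(o,p0);print(nm,p,r.ravel())
  if nm=="caddy":
    print("grip top pred",(proj(T,place(p,[(0,0,110)]))-[325,195]+.5)*4, "can base shelf -.05 side", proj(S,place(p,[(120,-50,37),(120,-50,187)]))*1.25)
    print("can top, top cam", (proj(T,place(p,[(120,-50,187)]))-[325,195]+.5)*4)
  else: print("nozzle pred",proj(T,place(p,[(120,0,302)]))*1.25,proj(S,place(p,[(120,0,302)]))*1.25)
E
```

```text
caddy [ 458.04 -290.76    0.05] [ 0.37 -1.08 -1.06 -0.21  0.69  0.84 -0.19  0.28]
caddy [ 458.86 -301.2     0.09] [-0.34 -0.64  2.49 -0.33 -0.96  2.35]
caddy [ 457.83 -293.3     0.06] [ 0.97 -0.77 -0.5  -0.37  1.95  0.61  1.12  0.54 -1.72  0.05  0.42  3.23
 -0.55  5.88]
grip top pred [[248.27 296.38]] can base shelf -.05 side [[466.42 242.08]
 [471.74 190.48]]
can top, top cam [[335.85  91.42]]
dock [524.26 175.6    0.2 ] [-0.33 -0.26  0.01 -0.47  0.27  0.64  0.05  0.11]
dock [520.83 173.72   0.24] [-0.8  -0.23  0.76  0.09]
dock [524.7  175.57   0.21] [-0.64 -0.04 -0.43 -0.83  0.55  0.1   0.46  0.16 -0.1  -1.93  0.43  2.45]
nozzle pred [[194.17 241.77]] [[291.89 350.84]]
```

Call:
drive_tool --plan '[1,0,0,0,0,0,5.025,1,0,0,0,0,0,5.025,1,0,0,0,0,0,5.025,1,0,0,0,0,0,5.025,1,0.0042,-0.0064,0,0,0,0,1,0.0084,-0.0127,0,0,0,0,1,0.0147,-0.0223,0,0,0,0,1,0.0188,-0.0286,0,0,0,0,1,0.0209,-0.0318,0,0,0,0,1,0.0209,-0.0318,0,0,0,0,1,0.0209,-0.0318,0,0,0,0,1,0.0209,-0.0318,0,0,0,0,1,0.0209,-0.0318,0,0,0,0,1,0.0188,-0.0286,0,0,0,0,1,0.0167,-0.0255,0,0,0,0,1,0.0126,-0.0191,0,0,0,0,1,0.0063,-0.0095,0,0,0,0,1,0.0042,-0.0064,0,0,0,0]'

```text
time: 1.6
tcp_pos: [458.7, -288.4, 256.4]
ee_rot: [-0.0, 1.0, 0.03, 0.0]
force: [0.2, -0.4, -0.4]
width: 0.999
finger_force: 0.0
```

```bash
python3 - <<'E'
from bench import ctrl
import cv2, pickle
from h import *
w=ctrl.snapshot("wrist");pickle.dump(w,open("w1.pkl","wb"))
cv2.imwrite("pics/w1.png",cv2.resize(w["frame"],(800,500)))
o=ctrl.observe();print(o["time"],o["tcp_pos"],o["ee_rot"],o["ft_torque"],o["qpos"])
p=[458,-291,.055]
print(proj(w,place(p,[(17,11,110),(17,-11,110),(-17,-11,110),(-17,11,110),(0,0,110),(-80,85,48),(-80,-85,48),(160,105,8),(160,-105,8),(120,-50,187)]))*1.25)
E
```

```text
1.65 [ 458.99389103 -288.32474651  256.37355986] [-3.65633919e-04  9.99555573e-01  2.98071932e-02  2.31571524e-04] [ 0.06373488 -0.06706594 -0.00329598] [ 0.59315323  0.25768344 -0.13226797  1.84489431  0.03794818  1.04142235
 -1.06513746]
[[389.70285284 215.24203426]
 [419.6491507  215.39516105]
 [418.71160619 258.79997256]
 [389.89172111 258.65821642]
 [404.48621256 237.43990891]
 [316.12167627 296.68818519]
 [490.26959289 297.5147928 ]
 [285.06478317  27.9869025 ]
 [524.6604889   29.41256851]
 [519.45094039  33.24256074]]
```

View pics/w1.png

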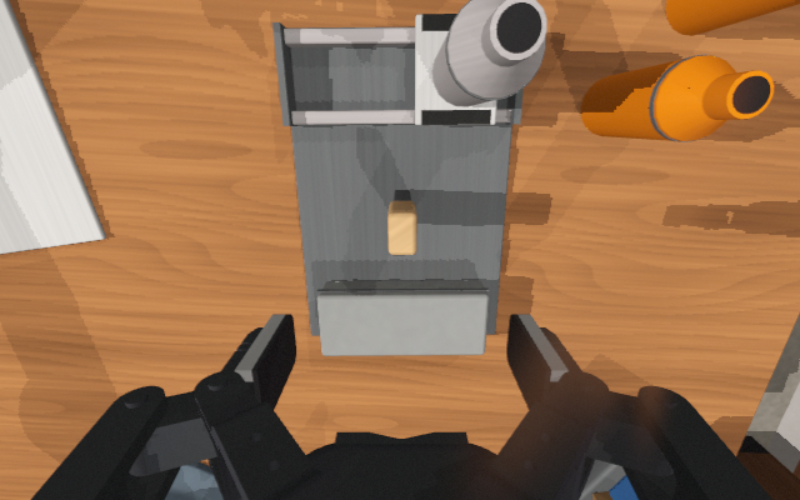

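The wrist view shows the grip's top face at x 388–416 with its near edge at y 255. The box top is at (317,292), (488,292), (321,355) and (485,353). Next I'll fit the caddy pose from these points, and the shelf position from its white edges at x 415 and 496.

```bash
python3 - <<'E'
import pickle; from h import *
np.set_printoptions(precision=2,suppress=True)
w=pickle.load(open("w1.pkl","rb"))
L=[(-80,85,48),(-80,-85,48),(-150,85,48),(-150,-85,48),(-17,11,110),(-17,-11,110)]
px=np.array([(317,292.5),(488,292.5),(321,355),(485,353.5),(388.5,255),(416,255)])/1.25
p,r=fit([(w,L,px)],[458,-291,.05]);print(p,r.ravel()*1.25)
for s in(-45,-50,-55): print(s,proj(w,place(p,[(120-42,s+35,37),(120-42,s-35,37),(162,s+35,37),(120,s,187)])).ravel()*1.25)
R=cv2.Rodrigues(w["rvec"])[0];print(-R.T@np.ravel(w["tvec"]))
print(proj(w,place(p,[(160,105,8),(160,-105,8),(-150,-105,8),(-150,105,8)]))*1.25)
E
```

```text
[ 461.84 -289.06    0.07] [-1.85  1.47  1.9   0.37 -0.47  0.55  0.27  1.07 -0.63 -1.05  0.82 -1.24]
-45 [412.94 122.33 493.66 121.74 413.28  11.29 502.15  21.79]
-50 [418.7  122.29 499.43 121.7  419.56  11.24 513.38  21.71]
-55 [424.46 122.24 505.19 121.66 425.83  11.19 524.6   21.62]
[ 539.   -283.45  374.26]
[[280.59  24.52]
 [521.1   22.64]
 [495.25 333.46]
 [310.22 334.58]]
```

Call:
drive_tool --plan '[1,0.001,0.0005,0.012,0,0,0,1,0.001,0.0005,0.022,0,0,0,1,0,0,0.03,0,0,0,1,0,0,0.035,0,0,0,1,0,0,0.03,0,0,0,1,0,0,0.02,0,0,0,1,0,0,0.012,0,0,0,1,0,0,0.005,0,0,0,0.5,0,0,0,0,0,0,0.4,0,0,0,0,0,0,0.3,0,0,0,0,0,0,0.2,0,0,0,0,0,0,0,0,0,0,0,0,0,0,0,0,0,0,0,0,0,0,0,0,0,0,0,0,0,0,0,0,0]'

```text
$.plan: bad value
```

```bash
cat > st.py <<'E'
from bench import ctrl
import cv2,pickle,sys
from h import *
np.set_printoptions(precision=4,suppress=True)
d={n:ctrl.snapshot(n) for n in("top","side","wrist")}
o=ctrl.observe();d["o"]=o;pickle.dump(d,open(sys.argv[1]+".pkl","wb"))
print(o["time"],o["tcp_pos"],o["ee_rot"],"F",o["force"],"M",o["ft_torque"],o["width"],o["finger_force"])
E
python3 st.py s2; python3 - <<'E'
import pickle,cv2,numpy as np
d=pickle.load(open("s2.pkl","rb"))
a=cv2.resize(d["wrist"]["frame"],(800,500))[:300]
b=cv2.resize(d["top"]["frame"][190:340,320:440],(240,300)); c=cv2.resize(d["side"]["frame"][130:280,320:500],(360,300))
o=np.zeros((600,800,3),np.uint8);o[:300]=a;o[300:,:240]=b;o[300:,260:620]=c
cv2.imwrite("pics/s2.png",o)
E
```

```text
1.8 [ 457.029  -292.3575  256.246 ] [ 0.0004  0.9996  0.0267 -0.0003] F [ 0.3635 -0.4677  0.6061] M [-0.009   0.0137 -0.0139] 1.0014531503239563 0.0
```

View pics/s2.png

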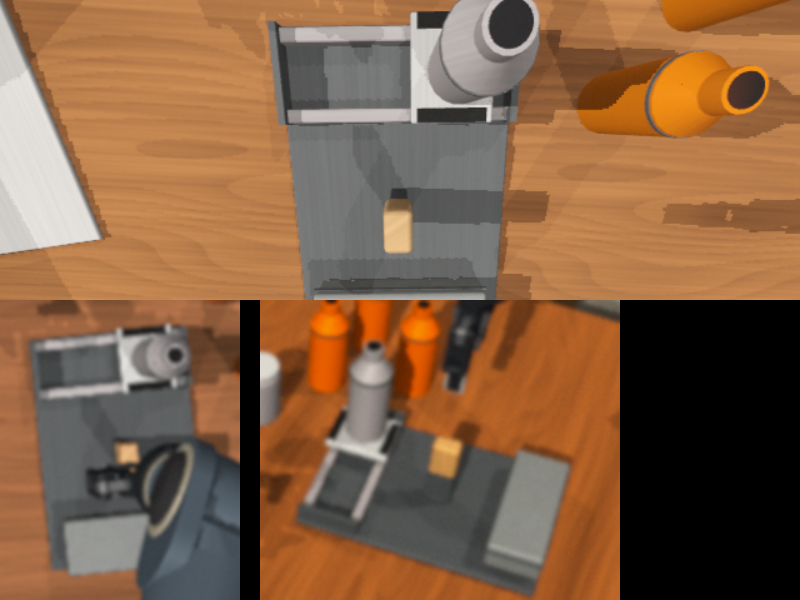

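The move was refused because I miscounted the rows. Both grasp views still show the caddy untouched, with the grip at (397,228). I'll check how far the arm has settled and refit.

```bash
python3 - <<'E'
import pickle; from h import *
from bench import ctrl
np.set_printoptions(precision=2,suppress=True)
w=pickle.load(open("s2.pkl","rb"))["wrist"]
L=[(-80,85,48),(-80,-85,48),(-17,11,110),(-17,-11,110),(160,105,8)]
px=np.array([(314,290.5),(485,290.5),(384,252),(411,252),(270,23)])/1.25
p,r=fit([(w,L[:4],px[:4])],[458,-291,.05]);print(p,r.ravel()*1.25)
for i in range(4):
    ctrl.snapshot("top");print(ctrl.observe()["tcp_pos"],ctrl.observe()["qd"])
E
```

```text
[ 462.28 -288.82    0.06] [-2.93  1.36  1.16  0.76 -0.76 -0.52  1.26 -0.62]
[ 456.89 -292.71  256.23] [ 0.  0.  0. -0. -0. -0. -0.]
[ 456.92 -292.73  256.2 ] [ 0.  0. -0. -0. -0.  0. -0.]
[ 457.01 -292.59  256.22] [-0. -0. -0. -0. -0.  0. -0.]
[ 457.14 -292.38  256.24] [-0.   -0.   -0.01 -0.    0.   -0.   -0.  ]
```

Call:
drive_tool --plan '[1,0,0,0.01,0,0,0,1,0,0,0.02,0,0,0,1,0,0,0.03,0,0,0]'

```text
time: 2.25
tcp_pos: [459.1, -292.3, 197.4]
ee_rot: [0.002, 1.0, 0.027, 0.002]
force: [-0.3, -1.4, -0.2]
width: 0.999
finger_force: 0.0
```

Call:
drive_tool --plan '[1,0.0015,-0.0015,0.025,0,0,0,1,0.0015,-0.0015,0.025,0,0,0,1,0,0,0.024,0,0,0,1,0,0,0.018,0,0,0,1,0,0,0.01,0,0,0,1,0,0,0.004,0,0,0,1,0,0,0,0,0,0,1,0,0,0,0,0,0]'

```text
time: 2.92
tcp_pos: [461.2, -288.3, 90.9]
ee_rot: [0.0, 1.0, 0.027, 0.001]
force: [-0.0, 0.3, 0.3]
width: 0.997
finger_force: 0.0
```

Call:
drive_tool --plan '[0.6,0,0,0,0,0,0,0.5,0,0,0,0,0,0,0.4,0,0,0,0,0,0,0.35,0,0,0,0,0,0,0.3,0,0,0,0,0,0,0.25,0,0,0,0,0,0,0.2,0,0,0,0,0,0,0,0,0,0,0,0,0,0,0,0,0,0,0,0,0,0,0,0,0,0,0]'

```text
time: 3.75
tcp_pos: [461.0, -288.5, 90.9]
ee_rot: [0.001, 1.0, 0.028, 0.0]
force: [-0.8, -1.7, 5.5]
width: 0.25
finger_force: 59.4
```

```bash
python3 st.py s3; python3 - <<'E'
import pickle,cv2,numpy as np
d=pickle.load(open("s3.pkl","rb"))
a=cv2.resize(d["wrist"]["frame"],(640,400))[:300]
b=cv2.resize(d["top"]["frame"][190:340,320:440],(240,300)); c=cv2.resize(d["side"]["frame"][130:280,320:500],(360,300))
o=np.zeros((600,640,3),np.uint8);o[:300]=a;o[300:,:240]=b;o[300:,260:620]=c
cv2.imwrite("pics/s3.png",o)
E
```

```text
3.9 [ 460.9925 -288.5141   90.9142] [0.0006 0.9996 0.0279 0.0003] F [-0.8062 -2.2793  5.7204] M [-0.2149  0.2307  0.4646] 0.24958975662094907 59.35999631881714
```

View pics/s3.png

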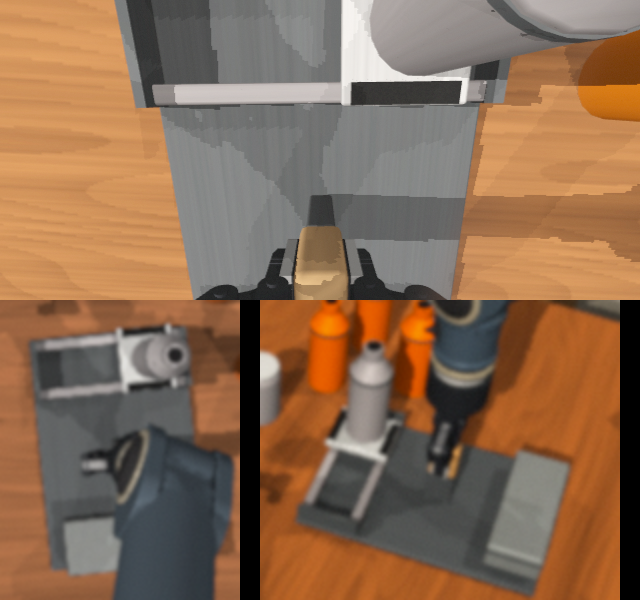

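The grasp is good: 21 mm opening at 59 N on the grip at (320,265). In the wrist view the shelf bracket spans x 341–468 on the runner at row 93. The wrist camera is fixed to the caddy through the grip, so this gives the shelf position directly.

```bash
python3 - <<'E'
import pickle; from h import *
d=pickle.load(open("s3.pkl","rb"));w=d["wrist"];f=w["frame"]
g=f[90:97].mean(0).max(1)
for a in range(130,520,10): print(a,g[a:a+10].astype(int))
p=[461,-289,.057]
print(proj(w,place(p,[(78,95,30),(78,-95,30),(78,-12,37),(78,-82,37),(78,35,37),(78,-35,37)])))
E
```

```text
130 [208 208 187 146 127 127 127 127 127 127]
140 [127 128 126 100  65  52  52  54  53  53]
150 [ 53  52  67 123 143 146 145 145 146 145]
160 [146 145 145 146 145 146 146 145 145 146]
170 [145 145 145 146 167 201 207 207 207 206]
180 [206 206 206 207 206 206 206 206 206 206]
190 [206 206 206 206 206 206 206 205 206 206]
200 [206 206 205 205 205 205 205 205 205 205]
210 [205 204 205 205 205 205 205 204 204 205]
220 [204 205 205 204 205 205 204 204 204 204]
230 [204 204 204 204 204 204 204 204 204 204]
240 [204 204 204 204 204 203 204 204 204 204]
250 [204 204 204 204 204 204 204 204 204 204]
260 [203 204 204 203 203 204 203 203 203 203]
270 [203 204 204 204 204 204 204 204 203 203]
280 [203 203 203 203 203 204 204 203 203 203]
290 [203 203 204 203 203 203 203 203 203 203]
300 [203 203 203 203 203 203 203 203 203 203]
310 [203 203 203 203 203 203 203 203 203 203]
320 [202 202 201 200 195 193 193 193 193 193]
330 [193 193 194 193 193 193 193 194 193 194]
340 [193 207 231 231 224 218 217 217 217 216]
350 [176  95  50  49  48  48  48  48  47  49]
360 [48 47 49 51 51 52 55 57 57 57]
370 [56 57 55 57 57 56 57 57 56 56]
380 [55 56 56 56 56 57 56 55 55 56]
390 [56 56 57 56 56 57 56 55 55 55]
400 [56 56 56 57 57 55 55 58 57 57]
410 [56 56 57 57 58 58 57 56 56 57]
420 [56 56 57 58 58 57 57 56 56 57]
430 [58 58 57 58 58 59 59 59 60 60]
440 [60 59 60 59 59 58 59 59 59 59]
450 [59 59 57 57 58 58 58 58 59 58]
460 [167 235 244 243 243 239 218 182 163 161]
470 [160 160 161 160 160 160 160 160 148 144]
480 [140 132 130 129 116  90  95  99 100 101]
490 [101 100  99 101 118 129 131 132 133 136]
500 [137 137 137 136 139 151 157 159 159 159]
510 [159 159 159 160 160 160 159 158 157 157]
[[157.03644666 103.2960731 ]
 [485.68048917 102.94915083]
 [343.11944357 103.27802702]
 [469.01793827 103.14503085]
 [258.51183559 103.36740448]
 [384.50097714 103.23431255]]
```

```bash
cat > sh.py <<'E'
from bench import ctrl
from h import *
import pickle,sys
np.set_printoptions(precision=3,suppress=True)
def meas(f):
    g=f.max(2).astype(float)
    # runner row at two columns blocks: white runner band, centroid of rows
    p=g[90:97].mean(0)<80
    p[:175]=0;p[484:]=0
    n,l,s,c=cv2.connectedComponentsWithStats(p[None].astype(np.uint8))
    i=1+np.argmax(s[1:,4]);bm=s[i,0]+s[i,2]/2-.5
    return (320.3-bm)/1.8,s[i,2]
def edge(f,c):  # sub-pixel row of the runner's lower edge (to dark plate) near column c
    g=f[80:125,c-6:c+7].max(2).mean(1).astype(float);k=np.diff(g);i=np.argmin(k)
    return 80+i+.5+ (0 if not 0<i<len(k)-1 else .5*(k[i-1]-k[i+1])/(k[i-1]-2*k[i]+k[i+1]))
def ups(o):
    q=np.array(o["ee_rot"]);return Rn.from_quat(q,scalar_first=True)
for k in range(int(sys.argv[1]) if len(sys.argv)>1 else 2):
    w=ctrl.snapshot("wrist");o=ctrl.observe();R=ups(o).as_matrix()
    f=w["frame"];pickle.dump(w,open("last.pkl","wb"))
    # tilt: tool y axis world z (rad): >0 means tool y up
    print("t %.2f s %.1f wd %d edges %.2f %.2f"%(o["time"],*meas(f),edge(f,185),edge(f,476)),"tcp",o["tcp_pos"],"yz %.4f xz %.4f yaw %.4f"%(R[2,1],R[2,0],np.arctan2(R[1,0],R[0,0])),"M",o["ft_torque"],"F",o["force"])
E
python3 sh.py
```

```text
t 3.95 s -47.3 wd 108 edges 104.36 100.51 tcp [ 460.992 -288.513   90.931] yz 0.0013 xz 0.0006 yaw 0.0559 M [-0.156  0.205  0.45 ] F [-1.041 -1.973  5.889]
t 4.00 s -47.3 wd 108 edges 104.36 100.52 tcp [ 460.992 -288.539   90.939] yz 0.0013 xz 0.0007 yaw 0.0558 M [-0.196  0.243  0.483] F [-1.114 -1.853  5.387]
```

Call:
drive_tool --plan '[0,0,0,-0.001,0,0,0,0,0,0,-0.002,0,0,0,0,0,0,-0.002,0,0,0,0,0,0,-0.002,0,0,0]'

```text
time: 4.33
tcp_pos: [459.4, -286.8, 96.1]
ee_rot: [-0.001, 1.0, 0.027, -0.002]
force: [-1.0, -0.0, -8.3]
width: 0.248
finger_force: 58.8
```

```bash
python3 sh.py 3
```

```text
t 4.38 s -48.4 wd 108 edges 103.47 101.44 tcp [ 459.891 -287.147   96.712] yz -0.0016 xz -0.0020 yaw 0.0549 M [ 0.168  0.066 -0.012] F [ 0.453 -0.502 -7.07 ]
t 4.43 s -48.4 wd 108 edges 103.47 101.45 tcp [ 460.204 -287.409   96.829] yz -0.0010 xz -0.0011 yaw 0.0548 M [0.136 0.042 0.01 ] F [-0.305  0.068 -7.683]
t 4.48 s -48.7 wd 109 edges 103.53 101.43 tcp [ 460.318 -287.502   96.864] yz -0.0008 xz -0.0009 yaw 0.0549 M [ 0.158  0.033 -0.034] F [-0.055 -0.289 -7.277]
```

Call:
drive_tool --plan '[0,0,0,-0.001,-0.3,0,0,0,0,0,-0.003,-0.2,0,0,0,0,0,-0.005,0,0,0,0,0,0,-0.006,0,0,0,0,0,0,-0.006,0,0,0,0,0,0,-0.006,0,0,0,0,0,0,-0.005,0,0,0,0,0,0,-0.004,0,0,0,0,0,0,-0.002,0,0,0]'

```text
time: 5.23
tcp_pos: [461.0, -287.8, 136.2]
ee_rot: [0.005, 1.0, 0.027, 0.001]
force: [-0.6, 0.3, -6.8]
width: 0.251
finger_force: 59.0
```

```bash
python3 sh.py 4
```

```text
t 5.28 s -41.5 wd 109 edges 103.50 101.44 tcp [ 461.079 -287.816  136.283] yz 0.0096 xz 0.0013 yaw 0.0550 M [ 0.19   0.042 -0.028] F [ 0.071  0.468 -6.383]
t 5.33 s -40.1 wd 108 edges 103.49 101.43 tcp [ 460.927 -287.738  135.832] yz 0.0093 xz 0.0009 yaw 0.0550 M [0.142 0.13  0.031] F [ 0.052 -0.205 -7.769]
t 5.38 s -39.0 wd 108 edges 103.49 101.43 tcp [ 460.664 -287.624  135.412] yz 0.0089 xz 0.0001 yaw 0.0549 M [ 0.175  0.084 -0.046] F [-0.639 -0.413 -8.002]
t 5.43 s -37.9 wd 108 edges 103.47 101.41 tcp [ 460.497 -287.524  135.144] yz 0.0085 xz -0.0004 yaw 0.0549 M [ 0.162  0.11  -0.022] F [ 0.403  0.634 -7.812]
```

Call:
drive_tool --plan '[0,0,0,0,0,0,0,0,0,0,0,0,0,0,0,0,0,0,0,0,0,0,0,0,0,0,0,0]'

```text
time: 5.77
tcp_pos: [460.6, -287.6, 135.1]
ee_rot: [0.004, 1.0, 0.027, -0.0]
force: [-0.1, 0.6, -7.7]
width: 0.252
finger_force: 59.0
```

```bash
python3 sh.py 3
```

```text
t 5.82 s -24.6 wd 108 edges 103.47 101.39 tcp [ 460.689 -287.584  135.18 ] yz 0.0087 xz -0.0001 yaw 0.0551 M [0.11  0.054 0.022] F [-0.446 -0.035 -7.907]
t 5.87 s -22.3 wd 108 edges 103.46 101.39 tcp [ 460.716 -287.582  135.212] yz 0.0087 xz -0.0001 yaw 0.0551 M [ 0.098  0.093 -0.04 ] F [ 0.731 -0.774 -7.833]
t 5.92 s -20.1 wd 108 edges 103.46 101.40 tcp [ 460.75  -287.597  135.268] yz 0.0088 xz 0.0000 yaw 0.0550 M [ 0.067  0.039 -0.009] F [-0.375  0.446 -8.573]
```

Call:
drive_tool --plan '[0,0,0,0,0.7,0,0,0,0,0,0,0,0,0,0,0,0,0,0,0,0,0,0,0,0,0,0,0,0,0,0,0,0,0,0]'

```text
time: 6.33
tcp_pos: [460.7, -287.6, 135.4]
ee_rot: [-0.002, 1.0, 0.027, 0.0]
force: [-0.5, -0.3, -7.9]
width: 0.249
finger_force: 59.0
```

```bash
python3 sh.py 3
```

```text
t 6.38 s -4.6 wd 108 edges 103.48 101.38 tcp [ 460.715 -287.577  135.328] yz -0.0034 xz 0.0001 yaw 0.0551 M [0.034 0.068 0.024] F [ 1.091 -0.148 -8.711]
t 6.43 s -4.0 wd 108 edges 103.47 101.38 tcp [ 460.745 -287.574  135.339] yz -0.0034 xz 0.0001 yaw 0.0551 M [0.042 0.059 0.054] F [ 0.215 -0.323 -8.081]
t 6.48 s -3.4 wd 108 edges 103.47 101.38 tcp [ 460.74  -287.558  135.353] yz -0.0034 xz 0.0001 yaw 0.0551 M [ 0.04   0.086 -0.011] F [ 0.019  0.122 -8.102]
```

Call:
drive_tool --plan '[0,0,0,0,-0.2,0,0,0,0,0,0,0,0,0,0,0,0,0,0,0,0,0,0,0,0,0,0,0,0,0,0,0,0,0,0,0,0,0,0,0,0,0]'

```text
time: 6.98
tcp_pos: [460.7, -287.6, 135.3]
ee_rot: [0.0, 1.0, 0.027, 0.0]
force: [-0.5, 0.2, -8.4]
width: 0.248
finger_force: 59.0
```

```bash
python3 sh.py 3
```

```text
t 7.03 s -3.4 wd 108 edges 103.46 101.38 tcp [ 460.712 -287.633  135.327] yz 0.0001 xz 0.0000 yaw 0.0549 M [ 0.053  0.106 -0.078] F [ 0.584 -0.277 -7.798]
t 7.08 s -3.4 wd 108 edges 103.46 101.37 tcp [ 460.707 -287.594  135.32 ] yz 0.0000 xz 0.0000 yaw 0.0550 M [0.004 0.003 0.015] F [-0.031 -1.409 -8.773]
t 7.13 s -3.4 wd 108 edges 103.46 101.37 tcp [ 460.723 -287.608  135.33 ] yz 0.0000 xz 0.0001 yaw 0.0549 M [-0.001  0.058  0.026] F [ 0.755 -0.398 -8.497]
```

Call:
drive_tool --plan '[0,0,0,0,-0.4,0,0,0,0,0,0,0,0,0,0,0,0,0,0,0,0,0,0,0,0,0,0,0,0,0,0,0,0.4,0,0,0,0,0,0,0,0,0,0,0,0,0,0,0,0,0,0,0,0,0,0,0,0,0,0,0,0,0,0]'

```text
time: 7.88
tcp_pos: [460.7, -287.6, 135.3]
ee_rot: [0.0, 1.0, 0.027, 0.0]
force: [0.2, -0.2, -8.4]
width: 0.251
finger_force: 59.0
```

```bash
python3 sh.py 3
```

```text
t 7.93 s 1.0 wd 108 edges 103.46 101.37 tcp [ 460.701 -287.599  135.307] yz 0.0000 xz 0.0000 yaw 0.0550 M [-0.008  0.052 -0.069] F [ 0.421 -1.156 -9.247]
t 7.98 s 1.0 wd 108 edges 103.46 101.37 tcp [ 460.708 -287.635  135.336] yz 0.0001 xz 0.0001 yaw 0.0550 M [0.027 0.027 0.014] F [ 0.359  0.005 -8.015]
t 8.03 s 1.0 wd 108 edges 103.46 101.37 tcp [ 460.728 -287.558  135.314] yz 0.0000 xz 0.0001 yaw 0.0550 M [0.016 0.045 0.029] F [-0.128 -0.358 -7.691]
```

Stopped at about +1 mm. Now I'll hold for more than 5 s, and re-measure the plate and nozzle meanwhile.

Call:
drive_tool --plan '[0,0,0,0,0,0,0,0,0,0,0,0,0,0,0,0,0,0,0,0,0,0,0,0,0,0,0,0,0,0,0,0,0,0,0,0,0,0,0,0,0,0,0,0,0,0,0,0,0,0,0,0,0,0,0,0,0,0,0,0,0,0,0,0,0,0,0,0,0,0,0,0,0,0,0,0,0,0,0,0,0,0,0,0,0,0,0,0,0,0,0,0,0,0,0,0,0,0,0,0,0,0,0,0,0,0,0,0,0,0,0,0,0,0,0,0,0,0,0,0,0,0,0,0,0,0,0,0,0,0,0,0,0,0,0,0,0,0,0,0]'

```text
time: 9.7
tcp_pos: [460.7, -287.6, 135.3]
ee_rot: [0.0, 1.0, 0.027, 0.0]
force: [-0.5, 0.2, -7.7]
width: 0.249
finger_force: 59.0
```

Call:
drive_tool --plan '[0,0,0,0,0,0,0,0,0,0,0,0,0,0,0,0,0,0,0,0,0,0,0,0,0,0,0,0,0,0,0,0,0,0,0,0,0,0,0,0,0,0,0,0,0,0,0,0,0,0,0,0,0,0,0,0,0,0,0,0,0,0,0,0,0,0,0,0,0,0,0,0,0,0,0,0,0,0,0,0,0,0,0,0,0,0,0,0,0,0,0,0,0,0,0,0,0,0,0,0,0,0,0,0,0,0,0,0,0,0,0,0,0,0,0,0,0,0,0,0,0,0,0,0,0,0,0,0,0,0,0,0,0,0,0,0,0,0,0,0]'

```text
time: 11.37
tcp_pos: [460.7, -287.6, 135.3]
ee_rot: [0.0, 1.0, 0.027, 0.0]
force: [0.6, -0.1, -8.7]
width: 0.247
finger_force: 59.0
```

Call:
drive_tool --plan '[0,0,0,0,0,0,0,0,0,0,0,0,0,0,0,0,0,0,0,0,0,0,0,0,0,0,0,0,0,0,0,0,0,0,0,0,0,0,0,0,0,0,0,0,0,0,0,0,0,0,0,0,0,0,0,0,0,0,0,0,0,0,0,0,0,0,0,0,0,0,0,0,0,0,0,0,0,0,0,0,0,0,0,0,0,0,0,0,0,0,0,0,0,0,0,0,0,0,0,0,0,0,0,0,0,0,0,0,0,0,0,0,0,0,0,0,0,0,0,0,0,0,0,0,0,0,0,0,0,0,0,0,0,0,0,0,0,0,0,0]'

```text
time: 13.03
tcp_pos: [460.7, -287.6, 135.3]
ee_rot: [0.0, 1.0, 0.027, 0.0]
force: [0.7, 1.2, -7.6]
width: 0.253
finger_force: 59.0
```

Call:
drive_tool --plan '[0,0,0,0,0,0,0,0,0,0,0,0,0,0,0,0,0,0,0,0,0,0,0,0,0,0,0,0,0,0,0,0,0,0,0,0,0,0,0,0,0,0]'

```text
time: 13.53
tcp_pos: [460.7, -287.6, 135.3]
ee_rot: [0.0, 1.0, 0.027, 0.0]
force: [0.4, 0.3, -8.1]
width: 0.249
finger_force: 59.0
```

```bash
python3 sh.py 1; python3 - <<'E'
import pickle; from h import *
np.set_printoptions(precision=3,suppress=True)
d=pickle.load(open("s0.pkl","rb"));T,S=d["top"],d["side"]
# dock corners refined: white mask contour -> minAreaRect-like line fits
def corners(s,z,p):
    f=s["frame"];h=cv2.cvtColor(f,cv2.COLOR_BGR2HSV)
    m=((h[...,1]<40)&(h[...,2]>110)).astype(np.uint8)
    q=proj(s,place(p,[(0,0,z)]))[0].astype(int)
    m=cv2.morphologyEx(m,cv2.MORPH_OPEN,np.ones((3,3)))
    n,l,st,c=cv2.connectedComponentsWithStats(m);L=l[q[1],q[0]]
    print("blob",st[L]);return (l==L)
p0=[524.3,175.6,.2]
for s,name in((T,"top"),(S,"side")):
    m=corners(s,6,p0)
    cn=max(cv2.findContours(m.astype(np.uint8),cv2.RETR_EXTERNAL,cv2.CHAIN_APPROX_NONE)[0],key=cv2.contourArea)[:,0].astype(float)
    # fit: contour pixels -> plane z=6 -> rectangle edges
    K=np.array(s["K"]);R=cv2.Rodrigues(np.array(s["rvec"],float))[0];t=np.ravel(s["tvec"])
    r=(np.linalg.inv(K)@np.c_[cn,np.ones(len(cn))].T).T@R;C=-R.T@t
    inn=(cn[:,0]>1)&(cn[:,1]>1)&(cn[:,0]<638)&(cn[:,1]<398)
    P=(C+r*((6-C[2])/r[:,2])[:,None])[inn,:2]
    def res(p):
        c,q=np.cos(p[2]),np.sin(p[2]);D=P-p[:2];x=D@[c,q];y=D@[-q,c]
        dx=np.abs(x-10)-160;dy=np.abs(y)-130
        return np.maximum(dx,dy)
    o=least_squares(lambda p:res(p)+(0),p0,x_scale=[10,10,.1],loss="soft_l1",f_scale=2);print(name,o.x,np.median(np.abs(res(o.x))))
E
```

```text
t 13.58 s 1.0 wd 108 edges 103.46 101.37 tcp [ 460.725 -287.621  135.334] yz 0.0001 xz 0.0001 yaw 0.0550 M [-0.014  0.084 -0.034] F [ 0.117 -0.117 -8.359]
blob [  146   175   119   137 11557]
top [524.204 176.659   0.204] 1.3269226389206779
blob [  212   304   172    96 12389]
side [523.575 180.056   0.207] 1.2233036128258306
```

Held in the middle for more than 5 s. Now I'll carry it gently, accelerating below the shelf's friction limit of 0.0375 m/s². I'll go along y first, to stay clear of the jar and tape.

Call:
drive_tool --plan '[0,0,-0.0002,0,0,0,0,0,0,-0.0004,0,0,0,0,0,0,-0.0006,0,0,0,0,0,0,-0.0008,0,0,0,0,0,0,-0.001,0,0,0,0,0,0,-0.0012,0,0,0,0,0,0,-0.0014,0,0,0,0,0,0,-0.0016,0,0,0,0,0,0,-0.0018,0,0,0,0,0,0,-0.002,0,0,0,0,0,0,-0.0022,0,0,0,0,0,0,-0.0024,0,0,0,0,0,0,-0.0026,0,0,0,0,0,0,-0.0028,0,0,0,0,0,0,-0.003,0,0,0,0,0,0,-0.0032,0,0,0,0,0,0,-0.0034,0,0,0,0,0,0,-0.0036,0,0,0,0,0,0,-0.0038,0,0,0,0,0,0,-0.004,0,0,0,0]'

```text
time: 15.25
tcp_pos: [458.4, -245.3, 135.4]
ee_rot: [0.0, 1.0, 0.027, 0.0]
force: [0.5, -0.1, -8.2]
width: 0.251
finger_force: 59.0
```

Call:
drive_tool --plan '[0,0,-0.0042,0,0,0,0,0,0,-0.0044,0,0,0,0,0,0,-0.0046,0,0,0,0,0,0,-0.0048,0,0,0,0,0,0,-0.005,0,0,0,0,0,0.0001,-0.0052,0,0,0,0,0,0.0002,-0.0054,0,0,0,0,0,0.0003,-0.0056,0,0,0,0,0,0.0004,-0.0058,0,0,0,0,0,0.0005,-0.006,0,0,0,0,0,0.0006,-0.0062,0,0,0,0,0,0.0007,-0.0064,0,0,0,0,0,0.0008,-0.0066,0,0,0,0,0,0.0009,-0.0068,0,0,0,0,0,0.001,-0.007,0,0,0,0,0,0.001,-0.007,0,0,0,0,0,0.001,-0.007,0,0,0,0,0,0.001,-0.007,0,0,0,0,0,0.001,-0.007,0,0,0,0,0,0.001,-0.007,0,0,0,0]'

```text
time: 16.92
tcp_pos: [462.4, -125.5, 135.3]
ee_rot: [0.0, 1.0, 0.028, 0.0]
force: [0.1, 0.4, -7.7]
width: 0.246
finger_force: 59.0
```

Call:
drive_tool --plan '[0,0.001,-0.007,0,0,0,0,0,0.001,-0.007,0,0,0,0,0,0.001,-0.007,0,0,0,0,0,0.001,-0.007,0,0,0,0,0,0.001,-0.007,0,0,0,0,0,0.001,-0.007,0,0,0,0,0,0.0009,-0.007,0,0,0,0,0,0.0008,-0.007,0,0,0,0,0,0.0007,-0.007,0,0,0,0,0,0.0006,-0.007,0,0,0,0,0,0.0005,-0.007,0,0,0,0,0,0.0005,-0.007,0,0,0,0,0,0.0005,-0.007,0,0,0,0,0,0.0005,-0.007,0,0,0,0,0,0.0005,-0.007,0,0,0,0,0,0.0005,-0.007,0,0,0,0,0,0.0005,-0.007,0,0,0,0,0,0.0005,-0.007,0,0,0,0,0,0.0005,-0.007,0,0,0,0,0,0.0005,-0.007,0,0,0,0]'

```text
time: 18.58
tcp_pos: [468.6, 15.0, 135.3]
ee_rot: [0.0, 1.0, 0.027, 0.0]
force: [0.1, -0.0, -7.8]
width: 0.252
finger_force: 59.0
```

Call:
drive_tool --plan '[0,0.0005,-0.007,0,0,0,0,0,0.0005,-0.007,0,0,0,0,0,0.0005,-0.007,0,0,0,0,0,0.0005,-0.007,0,0,0,0,0,0.0005,-0.007,0,0,0,0,0,0.0005,-0.007,0,0,0,0,0,0.0005,-0.0068,0,0,0,0,0,0.0005,-0.0066,0,0,0,0,0,0.0005,-0.0064,0,0,0,0,0,0.0004,-0.0062,0,0,0,0,0,0.0004,-0.006,0,0,0,0,0,0.0003,-0.0058,0,0,0,0,0,0.0003,-0.0056,0,0,0,0,0,0.0002,-0.0054,0,0,0,0,0,0.0002,-0.0052,0,0,0,0,0,0.0001,-0.005,0,0,0,0,0,0,-0.0048,0,0,0,0,0,0,-0.0046,0,0,0,0,0,0,-0.0044,0,0,0,0,0,0,-0.0042,0,0,0,0]'

```text
time: 20.25
tcp_pos: [468.4, 133.9, 135.3]
ee_rot: [0.0, 1.0, 0.027, 0.0]
force: [-0.6, -0.1, -8.5]
width: 0.249
finger_force: 59.0
```

Call:
drive_tool --plan '[0,0,-0.004,0,0,0,0,0,0,-0.0038,0,0,0,0,0,0,-0.0036,0,0,0,0,0,0,-0.0034,0,0,0,0,0,0,-0.0032,0,0,0,0,0,0,-0.003,0,0,0,0,0,0,-0.0028,0,0,0,0,0,0,-0.0026,0,0,0,0,0,0,-0.0024,0,0,0,0,0,0,-0.0022,0,0,0,0,0,0,-0.002,0,0,0,0,0,0,-0.0018,0,0,0,0,0,0,-0.0016,0,0,0,0,0,0,-0.0014,0,0,0,0,0,0,-0.0012,0,0,0,0,0,0,-0.001,0,0,0,0,0,0,-0.0008,0,0,0,0,0,0,-0.0006,0,0,0,0,0,0,-0.0004,0,0,0,0,0,0,-0.0002,0,0,0,0]'

```text
time: 21.92
tcp_pos: [466.2, 175.4, 135.3]
ee_rot: [0.0, 1.0, 0.027, 0.0]
force: [0.3, -0.5, -7.3]
width: 0.253
finger_force: 59.0
```

```bash
python3 sh.py 3
```

```text
t 21.97 s -1.8 wd 108 edges 103.43 101.38 tcp [466.183 175.437 135.313] yz 0.0000 xz 0.0001 yaw 0.0550 M [0.056 0.08  0.013] F [-0.451 -0.015 -8.332]
t 22.02 s -1.8 wd 108 edges 103.43 101.38 tcp [466.177 175.38  135.292] yz 0.0001 xz 0.0000 yaw 0.0550 M [ 0.049  0.107 -0.02 ] F [ 0.065 -0.207 -7.254]
t 22.07 s -1.8 wd 108 edges 103.43 101.39 tcp [466.193 175.337 135.293] yz 0.0001 xz 0.0001 yaw 0.0549 M [ 0.005  0.095 -0.011] F [-0.104 -0.47  -7.787]
```

Call:
drive_tool --plan '[0,0,0,0,0,0,-0.1,0,0,0,0,0,0,-0.2,0,0,0,0,0,0,-0.3,0,0,0,0,0,0,-0.4,0,0,0,0,0,0,-0.5,0,0,0,0,0,0,-0.52,0,0,0,0,0,0,-0.52,0,0,0,0,0,0,-0.52,0,0,0,0,0,0,-0.52,0,0,0,0,0,0,-0.52,0,0,0,0,0,0,-0.52,0,0,0,0,0,0,-0.52,0,0,0,0,0,0,-0.52,0,0,0,0,0,0,-0.52,0,0,0,0,0,0,-0.52,0,0,0,0,0,0,-0.5,0,0,0,0,0,0,-0.4,0,0,0,0,0,0,-0.3,0,0,0,0,0,0,-0.2,0,0,0,0,0,0,-0.1]'

```text
time: 23.73
tcp_pos: [466.2, 175.4, 135.3]
ee_rot: [0.0, 0.995, 0.099, 0.0]
force: [0.1, 0.3, -7.8]
width: 0.251
finger_force: 59.0
```

Call:
drive_tool --plan '[0,0.0005,0.0001,0,0,0,0,0,0.001,0.0002,0,0,0,0,0,0.0015,0.0003,0,0,0,0,0,0.002,0.0004,0,0,0,0,0,0.0028,0.0005,0,0,0,0,0,0.0036,0.0005,0,0,0,0,0,0.0043,0.0006,0,0,0,0,0,0.0045,0.0006,0,0,0,0,0,0.0045,0.0007,0,0,0,0,0,0.0045,0.0007,0,0,0,0,0,0.0045,0.0007,0,0,0,0,0,0.0045,0.0007,0,0,0,0,0,0.0045,0.0006,0,0,0,0,0,0.0043,0.0006,0,0,0,0,0,0.0036,0.0005,0,0,0,0,0,0.0028,0.0005,0,0,0,0,0,0.002,0.0004,0,0,0,0,0,0.0015,0.0003,0,0,0,0,0,0.001,0.0002,0,0,0,0,0,0.0005,0.0001,0,0,0,0]'

```text
time: 25.4
tcp_pos: [525.3, 177.9, 135.3]
ee_rot: [0.0, 0.995, 0.099, -0.0]
force: [0.4, 0.5, -7.4]
width: 0.253
finger_force: 59.0
```

```bash
python3 sh.py 1; python3 st.py s5;  python3 - <<'E'
import pickle,cv2,numpy as np
d=pickle.load(open("s5.pkl","rb"))
a=cv2.resize(d["wrist"]["frame"],(640,400))[:250]
b=cv2.resize(d["top"]["frame"][150:325,130:280],(300,350)); c=cv2.resize(d["side"]["frame"][225:400,170:420],(500,350))
o=np.zeros((600,800,3),np.uint8);o[:250,:640]=a;o[250:,:300]=b;o[250:,300:]=c
cv2.imwrite("pics/s5.png",o)
E
```

```text
t 25.45 s -1.8 wd 108 edges 103.48 101.44 tcp [525.311 177.902 135.308] yz 0.0000 xz 0.0001 yaw 0.1981 M [ 0.019 -0.033 -0.049] F [ 0.328  0.728 -8.728]
25.6 [525.0761 177.8543 135.3113] [ 0.0001  0.9951  0.0989 -0.0001] F [ 0.5219 -0.0713 -7.719 ] M [ 0.0308  0.0443 -0.0126] 0.25056235304639013 58.99358510971069
```

View pics/s5.png

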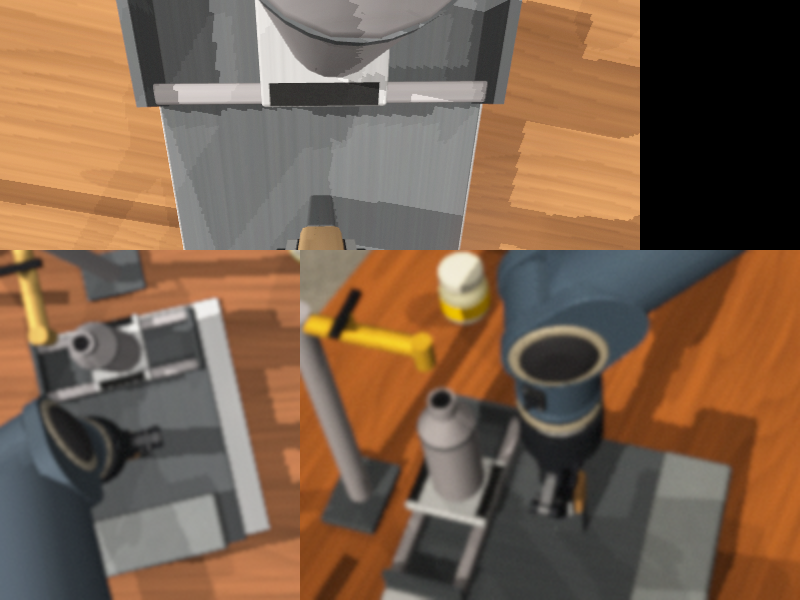

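The views show the caddy over the plate. The can is upright on the centred shelf at (455,460) in the side panel, near the nozzle. I'll lower it to about 6 mm above the plate, then measure against the plate's edges.

Call:
drive_tool --plan '[0,0,0,0.0005,0,0,0,0,0,0,0.001,0,0,0,0,0,0,0.0015,0,0,0,0,0,0,0.002,0,0,0,0,0,0,0.0025,0,0,0,0,0,0,0.003,0,0,0,0,0,0,0.003,0,0,0,0,0,0,0.003,0,0,0,0,0,0,0.003,0,0,0,0,0,0,0.003,0,0,0,0,0,0,0.0025,0,0,0,0,0,0,0.002,0,0,0,0,0,0,0.0015,0,0,0,0,0,0,0.0015,0,0,0,0,0,0,0.001,0,0,0,0,0,0,0.001,0,0,0]'

```text
time: 26.93
tcp_pos: [525.3, 177.9, 103.3]
ee_rot: [0.0, 0.995, 0.099, 0.0]
force: [-0.5, 0.1, -8.7]
width: 0.25
finger_force: 59.0
```

```bash
python3 sh.py 1; python3 st.py s6;  python3 - <<'E'
import pickle; from h import *
d=pickle.load(open("s6.pkl","rb"));np.set_printoptions(precision=1,suppress=True)
T,S=d["top"],d["side"];o=d["o"];q=Rn.from_quat(o["ee_rot"],scalar_first=True).as_matrix()
yaw=np.arctan2(q[1,0],q[0,0])+.006;z=o["tcp_pos"][2]-90.9
a=cv2.resize(T["frame"][165:320,135:270],None,fx=3.6,fy=3.6,interpolation=cv2.INTER_CUBIC)
cv2.imwrite("pics/s6.png",np.hstack([a,cv2.resize(S["frame"][225:400,195:345],(310,360),interpolation=cv2.INTER_CUBIC)] ) if 0 else a)
p=[*o["tcp_pos"][:2],yaw];print(p,z)
c=lambda P:(proj(T,P)-[135,165]+.5)*3.6-.5
print("caddy plate",c(place(p,[(160,105,8+z),(160,-105,8+z),(-150,-105,8+z),(-150,105,8+z)])))
print("dock",c(place([524.2,176.7,.204],[(170,130,6),(170,-130,6),(-150,-130,6),(-150,130,6)])))
print(a.shape)
E
```

```text
t 26.98 s -2.1 wd 109 edges 103.47 101.42 tcp [525.235 177.888 103.12 ] yz 0.0001 xz -0.0000 yaw 0.1981 M [-0.034  0.086  0.036] F [ 0.197 -0.063 -7.111]
27.1333 [525.3082 177.9317 103.398 ] [-0.      0.9951  0.0989  0.0001] F [-0.6565  0.5287 -8.4213] M [ 0.0402  0.0421 -0.0611] 0.24749403829774444 58.99415194988251
[np.float64(525.3082292486755), np.float64(177.93170091019), np.float64(0.2041198740339078)] 12.497969971080593
caddy plate [[ 61.1 113.1]
 [338.4  48.3]
 [430.8 457.3]
 [149.4 525.5]]
dock [[ 34.5 110.7]
 [373.4  31.6]
 [468.1 447.9]
 [124.  531.3]]
(558, 486, 3)
```

View pics/s6.png

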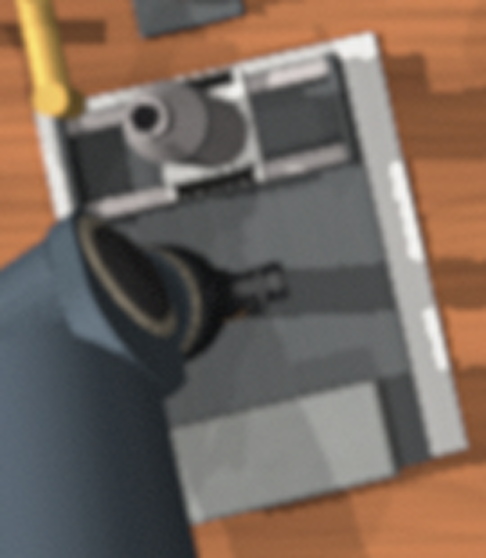

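The caddy sits inside the plate. Its right edge is near 386 against the plate's 425, as predicted. Its near and far edges suggest it is about 2 mm too far toward −x. I'll shift it 2 mm and lower it gently.

Call:
drive_tool --plan '[0,0.0005,0,0,0,0,0,0,0.001,0,0,0,0,0,0,0.0005,0,0.0003,0,0,0,0,0,0,0.0006,0,0,0,0,0,0,0.0008,0,0,0,0,0,0,0.0008,0,0,0,0,0,0,0.0008,0,0,0,0,0,0,0.0006,0,0,0,0,0,0,0.0005,0,0,0,0,0,0,0.0005,0,0,0,0,0,0,0.0004,0,0,0,0,0,0,0.0004,0,0,0,0,0,0,0,0,0,0]'

```text
time: 28.22
tcp_pos: [527.2, 178.3, 97.5]
ee_rot: [0.0, 0.995, 0.099, -0.0]
force: [0.2, -0.9, -8.4]
width: 0.249
finger_force: 59.0
```

Call:
drive_tool --plan '[0,0,0,0.0003,0,0,0,0,0,0,0.0003,0,0,0,0,0,0,0,0,0,0]'

```text
time: 28.47
tcp_pos: [527.2, 178.3, 97.0]
ee_rot: [0.0, 0.995, 0.099, 0.0]
force: [-0.4, -0.5, -7.6]
width: 0.247
finger_force: 59.1
```

```bash
python3 sh.py 2
```

```text
t 28.52 s -2.1 wd 109 edges 103.43 101.40 tcp [527.252 178.296  97.055] yz 0.0001 xz 0.0002 yaw 0.1982 M [-0.003  0.025 -0.041] F [-0.163 -0.028 -7.29 ]
t 28.57 s -2.1 wd 109 edges 103.44 101.40 tcp [527.265 178.304  97.082] yz 0.0000 xz 0.0002 yaw 0.1981 M [-0.007  0.064  0.014] F [-0.669  0.705 -7.211]
```

Call:
drive_tool --plan '[0,0,0,0.0002,0,0,0,0,0,0,0.0002,0,0,0,0,0,0,0.0002,0,0,0,0,0,0,0.0002,0,0,0,0,0,0,0,0,0,0]'

```text
time: 28.98
tcp_pos: [527.2, 178.3, 96.9]
ee_rot: [0.0, 0.995, 0.099, 0.0]
force: [-4.6, -2.4, 3.0]
width: 0.249
finger_force: 60.3
```

```bash
python3 sh.py 2
```

```text
t 29.03 s -2.1 wd 109 edges 103.42 101.38 tcp [527.235 178.336  96.934] yz 0.0002 xz 0.0003 yaw 0.1982 M [-0.263  0.731  0.008] F [-3.996 -1.324  3.433]
t 29.08 s -2.1 wd 109 edges 103.43 101.38 tcp [527.241 178.359  96.943] yz 0.0002 xz 0.0004 yaw 0.1981 M [-0.296  0.763  0.019] F [-4.051 -1.829  4.623]
```

Call:
drive_tool --plan '[0,0,0,-0.0002,0,0,0,0,0,0,0,0,0,0,0.27,0,0,0,0,0,0,0.3,0,0,0,0,0,0,0.35,0,0,0,0,0,0,0.4,0,0,0,0,0,0,0.5,0,0,0,0,0,0,0.6,0,0,0,0,0,0,0.7,0,0,0,0,0,0,0.7,0,0,0,0,0,0]'

```text
time: 29.92
tcp_pos: [527.3, 178.3, 96.4]
ee_rot: [-0.0, 0.995, 0.099, 0.0]
force: [0.8, 0.4, 0.1]
width: 0.7
finger_force: 0.0
```

```bash
python3 sh.py 2
```

```text
t 29.97 s -2.1 wd 109 edges 103.42 101.36 tcp [527.274 178.294  96.404] yz 0.0000 xz 0.0002 yaw 0.1981 M [-0.002 -0.048  0.019] F [-0.255 -0.51   0.158]
t 30.02 s -2.1 wd 109 edges 103.41 101.34 tcp [527.239 178.26   96.388] yz 0.0001 xz 0.0001 yaw 0.1981 M [ 0.049 -0.02  -0.011] F [-0.085 -0.782 -0.036]
```

Call:
drive_tool --plan '[0.7,0,0,-0.002,0,0,0,0.7,0,0,-0.005,0,0,0,0.7,0,0,-0.008,0,0,0,0.7,0,0,-0.01,0,0,0,0.7,0,0,-0.01,0,0,0,0.7,0,0,-0.01,0,0,0,0.7,-0.003,0,-0.006,0,0,0,0.7,-0.008,0,-0.003,0,0,0,0.7,-0.012,0,0,0,0,0,0.7,-0.014,0,0,0,0,0,0.7,-0.014,0,0,0,0,0,0.7,-0.012,0,-0.005,0,0,0,0.7,-0.01,0,-0.01,0,0,0,0.7,-0.006,0,-0.01,0,0,0,0.7,-0.003,0,-0.006,0,0,0,0.7,0,0,-0.003,0,0,0,0.7,0,0,0,0,0,0,0.7,0,0,0,0,0,0]'

```text
time: 31.52
tcp_pos: [447.3, 162.2, 184.6]
ee_rot: [-0.0, 0.995, 0.099, 0.0]
force: [-0.3, -0.4, -0.3]
width: 0.699
finger_force: 0.0
```

```bash
python3 st.py s7;  python3 - <<'E'
import pickle; from h import *
d=pickle.load(open("s7.pkl","rb"));np.set_printoptions(precision=1,suppress=True)
T,S,W=d["top"],d["side"],d["wrist"]
a=cv2.resize(T["frame"][165:320,135:270],(314,360),interpolation=cv2.INTER_CUBIC)
b=cv2.resize(S["frame"][240:400,180:400],(486,354),interpolation=cv2.INTER_CUBIC)
o=np.zeros((600,800,3),np.uint8);o[:360,:314]=a;o[:354,314:]=b;o[360:,:384]=cv2.resize(W["frame"],(384,240))
cv2.imwrite("pics/s7.png",o)
E
```

```text
31.6667 [446.9217 162.0984 183.9617] [ 0.      0.9951  0.0988 -0.0003] F [ 0.1569 -0.1856 -0.5974] M [-0.0145 -0.0206 -0.0151] 0.7002856256981388 0.0
```

View pics/s7.png

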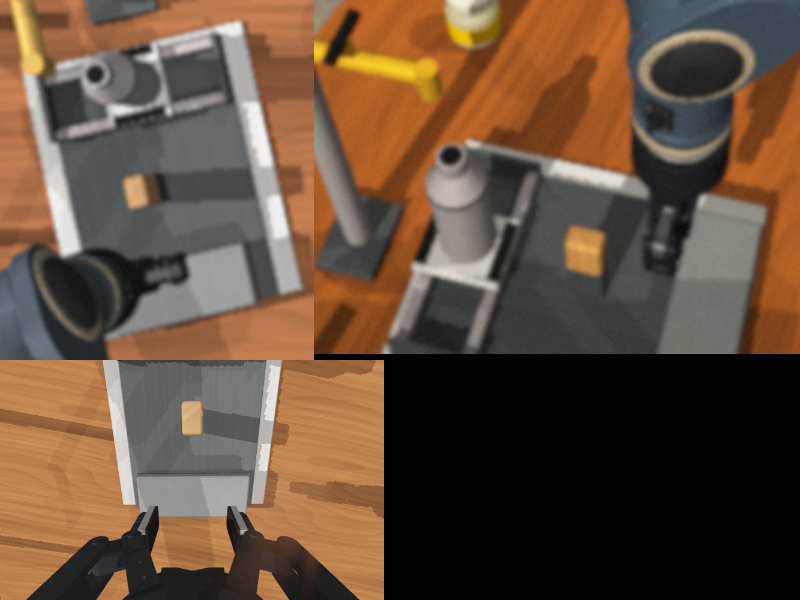

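The caddy sits square on the plate, with equal strips left and right in the wrist view (123–136 and 251–264). The shelf is centred, the can stands upright under the nozzle, and the gripper is clear. Handing in.

```bash
python3 -c "
from bench import ctrl
print(ctrl.finish_job())"
```

```text
the job is handed in; nothing more can be done
None
```

The job is handed in at about 32 s: the shelf was held at the middle for over 5 s in the air, and the caddy is set down square on the drip plate with the can upright under the nozzle and the shelf about 2 mm from the middle; the judge's verdict was not shown.

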